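# Take the clogged filter out of the bench air cleaner

### The job

The bench air cleaner's filter is clogged. First stop the fan by pushing the red stop head all the way down, then turn both swing tabs fully aside so that they are clear of the opening and stay there, lift the filter out by its handle and lay it flat, handle up, in the empty steel tray. The filter is full of dust: keep it level and do not drop it, and leave the blue bin, the screwdriver and the tin where they are.

Things in the scene. Friction and masses are not known exactly. Their poses are not given: they have to be found in the camera images.
- cleaner: bench air cleaner, fixed: grey sheet-steel box 270 (x) x 284 (y) x 150 mm tall. Origin: centre of its underside, on the bench. Its -x side, with the blue control strip along the top, faces the robot. In its flat top deck (150 mm up) is an opening 146 (x) x 176 (y) mm, in which the filter lies flush with the deck, on a ledge 25 mm down
- opening (a point): centre of the filter opening at deck height: 30 mm along the cleaner's x from its origin, 150 mm up
- stop_head (a joint): red mushroom stop head, 40 mm across, in a yellow collar on the blue control strip, at the robot's left: 0 = up (fan running), 0.008 m = all the way down at its stop. It moves straight down on a spring plunger and takes about 8 N to push home; its latch holds it wherever it is pushed to
- stop_top (a point): centre of the top of the red stop head (moves with it); 188 mm above the bench when up
- tab_left (a joint): left swing tab (+y rim of the opening): flat steel blade 18 mm wide, reaching 48 mm from its pivot, 2 mm above the deck. 0 = points straight in over the filter, overlapping it by 22 mm; radians, positive anticlockwise from above; turns both ways to stops at 1.7 and -1.7 and stays where left (about 1.5 N at the wing to turn it). Clear of the filter from 1.2 on, either way. Starts within 0.3 of 0
- tab_left_pivot (a point): pivot axis of the left tab at deck height, 111 mm along the cleaner's y from the centre of the opening. The frame turns with the tab: its x axis points from the pivot along the blade, z up
- tab_left_wing (a point): middle of the left tab's upright yellow finger wing: 30 mm long along the blade, 8 mm thick, standing from 6 to 27 mm above the deck, its middle 33 mm from the pivot; push it sideways
- tab_right (a joint): right swing tab (on the -y rim of the opening), just like the left one: 0 = pointing straight in over the filter, positive anticlockwise seen from above
- tab_right_pivot (a point): pivot axis of the right tab at deck height, 111 mm along the cleaner's -y from the centre of the opening; x axis from the pivot along the blade, turning with the tab
- tab_right_wing (a point): middle of the right tab's yellow finger wing, as on the left
- filter: clogged filter cassette, 140 (x) x 170 (y) x 25 mm, 0.3 to 0.5 kg, aluminium rim with grey dusty pleats and a black bar handle on top. Origin: centre of its underside; z up out of the filter. It lies in the cleaner's opening with about 3 mm of play all round and must rise 25 mm to be out of it
- filter_handle (a point): middle of the bar of the filter's handle, 55 mm above the filter's underside. The bar is 90 mm long (filter's x), 14 mm wide (y) and 12 mm high, on two posts, with 24 mm of air beneath it
- tray: empty grey steel tray for dirty filters, loose on the bench: 200 (x) x 230 (y) x 35 mm, walls and floor 4 mm thick, 0.9 kg. Origin: centre of its underside. It stands left or right of the cleaner, the blue bin on the other side
- bin: bystander: blue plastic stock bin with fittings, 170 x 110 x 80 mm, loose. Origin: centre of its underside
- screwdriver: bystander: screwdriver with a green handle, 200 mm long, 26 mm thick, lying on the bench beyond the cleaner. Origin: under its middle
- tin: bystander: green tin, 76 mm across and 85 mm tall, standing beyond the cleaner. Origin: centre of its underside
There are look-alikes about, which are no part of the job. There is more than one size of the filter; the one meant has the size given above.

How it is judged:
By the outcome, as a careful person would: the job done as asked, in the order asked, and still so for the second after the job is handed in, with the robot touching nothing.
It also fails if it takes over 72 s, if anything falls off the work surface, if the arm or the gripper's body presses on something with over 40 N, if the wrist force passes 120 N, or if a joint passes its speed limit or range.

### The arm

A 6-joint arm with a two-finger parallel gripper is mounted at the origin on the work surface. World frame = base frame: x ahead of the robot, y to its left, z up, the work surface at z = 0. Lengths are in m, angles in rad, forces in N, time in s.
With the tool pointing down it reaches from about 0.35 to 0.775 m from the base axis. Payload 7.3 kg.
Tool frame: the origin (TCP) lies midway between the tips of the shut fingers; the grasp point (between the pads) lies 19 mm behind it; z points along the fingers, y is the direction in which the jaws open and shut (so a half turn about z gives the same grasp; the last joint's range is limited). The gripper opens to 92 mm and grips with 3 to 60 N. Pads are 19 mm wide; open, the fingers measure 130 mm over their backs; the gripper's body (75 mm by 190 mm) begins 47 mm behind the grasp point.
Start: joints at [0.98, 0.342, 1.524, -0, 1.275, -0.146], TCP at [0.226, 0.474, 0.227] pointing down, gripper open.
Joint ranges: [-2.53, 2.53], [-0.77, 2.02], [0.04, 2.7], [-1, 4.14], [0.28, 2.66], [-3.11, 3.11]. Speed limits (rad/s): [2.57, 2.57, 3.14, 3.14, 3.14, 3.14].

### API

Orientations are given as [roll, pitch, yaw] about the fixed x, y, z axes, in that order (R = Rz(yaw) Ry(pitch) Rx(roll)).
In Python, from cell import robot gives the robot as it stands.
- The arm moves only by the shell command python3 -m crank 'ROWS' [FORCE]. ROWS is a JSON object of lists of equal length, an entry for each row: "claw": the opening, from 0 (shut) to 1 (fully open); "delta_pos": the shift along the tool's x, y, z in units of 25 mm (1.0 is 25 mm), a list of three; "roll": the turn about the tool's z in units of 6 degrees (1.0 is 6 degrees). In form: {"claw": [claw, ...], "delta_pos": [[dx, dy, dz], ...], "roll": [roll, ...]}. A call has exactly 8 rows; each row is the pose to reach, as a shift and turn from the pose commanded when the call began, along the tool's axes at that moment; what a row does not reach only later rows make up. A row lasts 1/12 s, in which the tool goes at most 41.7 mm and 7.16 degrees, less where a joint would pass 70% of its speed; a pose out of reach is approached as far as the arm can. A call with a gripper value outside its range is refused whole. The fingers move at their own pace and stop on an object; FORCE is the grip in N (left out, the last holds). Time passes only in rows, so rows that repeat a pose let the fingers close, or fill a call up. It gives the time, the measured TCP pose, the force and the opening at its end, in the units of the state.
- robot.observe(): the state, without advancing time (a new reading comes with each control period).
- robot.read_camera(name): name is "side" or "top"; returns a dict with "color" (384x512x3 uint8, blue, green, red), "fx", "fy", "cx", "cy" (pixels), "rvec" (rotation vector, rad) and "tvec" (3), from world to camera coordinates, as OpenCV has them. Camera axes: x right, y down, z forward; pixel columns grow to the right and rows downward; lengths in m; the calibration is good to about 2 mm. A picture is of the moment at which its call begins. There is no depth.
- robot.hand_in(): hands the job in, once; it reports no verdict.
The state is a dict: "time": time; "qpos": joint angles; "qvel": joint speeds; "joint_efforts": joint torques, N m; "tool_pos": TCP position; "tool_rot": TCP orientation; "contact_force": force on the tool from outside, world axes, zero at the start; "torque": the same for the moment, N m; "opening": finger opening in m.
Only numpy, scipy, OpenCV 4.12 (cv2) and the standard library are available. Lean on these libraries where they do the work, as an engineer would, in place of code of your own. Each camera call takes 0.05 s, during which the arm holds its last target.

## Working session

There is one attempt and no reset: what is moved stays moved. The work goes in short steps, Python scripts to look and compute and a shell command to move; the robot and the scene stay as the last step left them, time stands still between calls to the robot, and variables do not carry over. Pictures are saved under pics/ and viewed, and the job is handed in when it is done.

```bash
ls; mkdir -p pics; cat > h.py <<'E'
import numpy as np, cv2
from cell import robot
def cam(n,save=None):
    c=robot.read_camera(n); 
    if save: cv2.imwrite('pics/'+save,c['color'])
    R,_=cv2.Rodrigues(np.array(c['rvec'],float)); c['R']=R; c['t']=np.array(c['tvec'],float).reshape(3); return c
def ray(c,u,v):
    d=c['R'].T@np.array([(u-c['cx'])/c['fx'],(v-c['cy'])/c['fy'],1.]); o=-c['R'].T@c['t']; return o,d
def onz(c,u,v,z):
    o,d=ray(c,u,v); return o+d*(z-o[2])/d[2]
def proj(c,p):
    q=c['R']@np.array(p,float)+c['t']; return np.array([c['fx']*q[0]/q[2]+c['cx'],c['fy']*q[1]/q[2]+c['cy']])
E
python3 - <<'E'
from h import *
for n in('side','top'):
    c=cam(n,n+'0.png'); print(n,-c['R'].T@c['t'],c['fx'])
    np.save
s=robot.observe();print(s)
E
```

```text
pics
side [ 0.02077068 -0.80273632  0.92601361] 448.7867675266738
top [0.38125979 0.00447532 1.20155787] 440.3719798461768
{'time': 0.1, 'qpos': array([ 9.80000754e-01,  3.42631288e-01,  1.52493694e+00, -2.37178893e-06,
        1.27537677e+00, -1.46000547e-01]), 'qvel': array([ 8.36286021e-04, -1.63397204e-04, -2.18818109e-03, -3.71473493e-05,
        1.36782531e-03,  7.11562835e-05]), 'joint_efforts': array([ 1.10869158e-03, -4.32002664e+01, -2.44695497e+01,  7.19194184e-02,
        5.25684224e-02, -8.27238591e-05]), 'tool_pos': array([0.22566939, 0.47362087, 0.22612035]), 'tool_rot': array([-3.14025437e+00, -1.94498490e-04,  2.69679819e+00]), 'contact_force': array([-0.07749231,  0.44017534, -0.26232298]), 'torque': array([ 0.00154741, -0.00977101, -0.02220826]), 'opening': 0.09196757058430272}
```

View pics/top0.png

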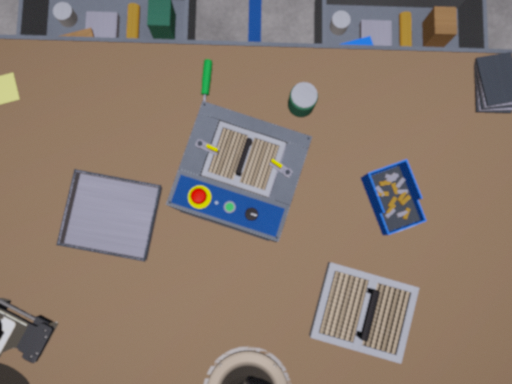

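View pics/side0.png

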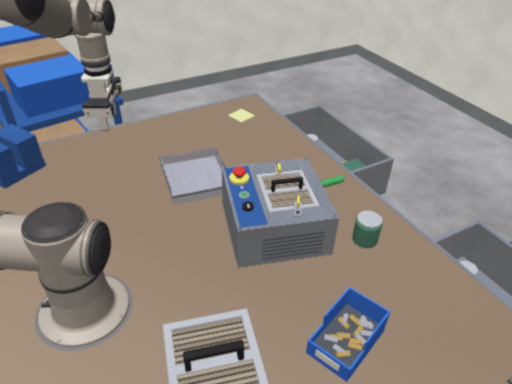

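The top view shows the cleaner at about (240,170), with the red stop head at (199,197). The filter handle is at (244,157) and the tab wings at (211,148) and (278,164). The empty tray is at (110,215). A larger look-alike filter lies on the bench at (367,312), and the bin is at (395,197).

Now the close crops.

```bash
python3 - <<'E'
from h import *
t=cv2.imread('pics/top0.png'); s=cv2.imread('pics/side0.png')
cv2.imwrite('pics/topc.png',cv2.resize(t[95:245,160:320],None,fx=4,fy=4,interpolation=cv2.INTER_CUBIC)[:600,:])
cv2.imwrite('pics/sidec.png',cv2.resize(s[150:270,210:350],None,fx=5,fy=5,interpolation=cv2.INTER_CUBIC))
E
```

```text
(no output)
```

View pics/topc.png

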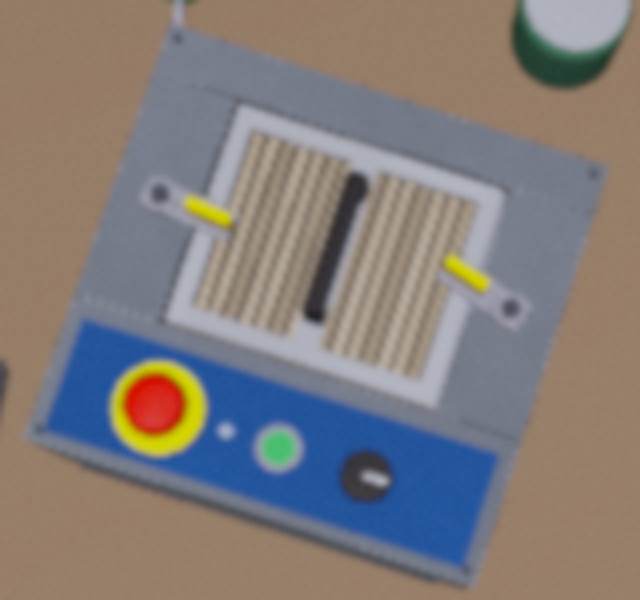

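View pics/sidec.png

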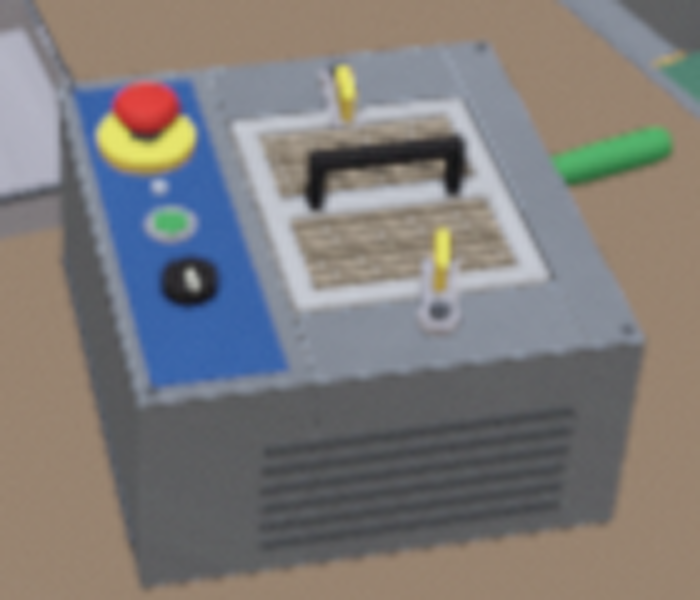

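```bash
python3 - <<'E'
from h import *
c=cam('top'); f=lambda x,y,z:onz(c,160+x/4-.4,95+y/4-.4,z)
P=lambda n,p:print(n,np.round(p,4))
K=[f(178,38,.15),f(600,168,.15),f(472,580,.15),f(35,430,.15)]
for k in K:P('corner',k)
print([np.linalg.norm(K[i]-K[(i+1)%4]) for i in range(4)])
o=sum(K)/4;P('cleaner',o)
F=[f(240,105,.15),f(505,188,.15),f(437,405,.15),f(168,320,.15)]
P('filter c',sum(F)/4);print([np.linalg.norm(F[i]-F[(i+1)%4]) for i in range(4)])
d=K[0]+K[1]-K[2]-K[3];print('yaw x',np.arctan2(d[1],d[0]))
d=F[0]+F[1]-F[2]-F[3];print('yaw f',np.arctan2(d[1],d[0]))
a,b=f(357,180,.186),f(315,315,.186);P('handle',(a+b)/2);print(np.linalg.norm(a-b),np.arctan2(*(a-b)[1::-1]))
P('stop',f(155,405,.188))
l,r=f(160,193,.153),f(511,308,.153);P('pl',l);P('pr',r);print(np.linalg.norm(l-r),np.arctan2(*(l-r)[1::-1])-np.pi/2);P('mid',(l+r)/2)
P('wl',f(207,212,.177));P('wr',f(467,273,.177))
S=dict(np.load('x')) if 0 else None
# tray
for n,uv,z in [('t1',(75,171),.035),('t2',(161,185),.035),('t3',(147,259),.035),('t4',(58,244),.035)]:P(n,onz(c,*uv,z))
s=cam('side')
def two(u,v):
    o1,d1=ray(c,*u);o2,d2=ray(s,*v);A=np.stack([d1,-d2],1);x=np.linalg.lstsq(A,o2-o1,rcond=None)[0]
    return (o1+d1*x[0]+o2+d2*x[1])/2,np.linalg.norm(o1+d1*x[0]-o2-d2*x[1])
print('stop side',onz(s,210+147/5-.4,150+103/5-.4,.188))
print('pr side',onz(s,210+440/5-.4,150+312/5-.4,.153),'handle side',onz(s,210+387/5-.4,150+150/5-.4,.184))
print('filter side',sum(onz(s,210+x/5-.4,150+y/5-.4,.15) for x,y in((235,122),(462,100),(548,277),(305,307)))/4)
print(two((160+336/4-.4,95+247/4-.4),(210+387/5-.4,150+150/5-.4)))
E
```

```text
corner [0.7239 0.1214 0.15  ]
corner [ 0.6489 -0.1385  0.15  ]
corner [ 0.3966 -0.0637  0.15  ]
corner [0.4807 0.1988 0.15  ]
[np.float64(0.27057904346590017), np.float64(0.26316577629923504), np.float64(0.2756484286334697), np.float64(0.2551907262890259)]
cleaner [0.5625 0.0295 0.15  ]
filter c [0.5919 0.0206 0.15  ]
[np.float64(0.16966463189994152), np.float64(0.13973662437810033), np.float64(0.16988214811703112), np.float64(0.13954272749933774)]
yaw x -0.29781876405664165
yaw f -0.28598463103109123
handle [0.5885 0.021  0.186 ]
0.08404713370106578 -0.2741344965510559
stop [0.4931 0.1234 0.188 ]
pl [0.6261 0.1288 0.153 ]
pr [ 0.5604 -0.0848  0.153 ]
0.22347391215322024 -0.29807223776321723
mid [0.5932 0.022  0.153 ]
wl [0.6097 0.0979 0.177 ]
wr [ 0.5767 -0.0564  0.177 ]
t1 [0.5693 0.4703 0.035 ]
t2 [0.5368 0.2413 0.035 ]
t3 [0.3413 0.2693 0.035 ]
t4 [0.3758 0.5019 0.035 ]
stop side [0.48939549 0.11590296 0.188     ]
pr side [ 0.56258915 -0.07941801  0.153     ] handle side [0.58956498 0.02048381 0.184     ]
filter side [0.59206477 0.02080375 0.15      ]
(array([0.58944902, 0.02097069, 0.18365058]), np.float64(0.0007619004970653967))
```

Choices:
- **Stop head:** the red mushroom at (199,197), not the green button at (230,207) or the black knob at (252,214).
- **Filter:** the 140x170 one in the cleaner at (244,157), which I measured as 140x170. The one at (367,312) is larger.
- **Tray:** the empty one at (110,215).

The close crops confirm these. I'll head for the stop head with the fingers shut.

```bash
python3 -m crank '{"claw":[0,0,0,0,0,0,0,0],"delta_pos":[[-1,-0.5,0],[-2,-1,0],[-3,-1.5,0],[-4,-2,0],[-5,-2.6,0],[-6,-3.1,0],[-7,-3.6,0],[-7.8,-4.1,0]],"roll":[-0.2,-0.4,-0.6,-0.8,-1,-1.2,-1.4,-1.48]}' 20
python3 - <<'E'
from h import *
s=robot.observe();p=s['tool_pos'];y=s['tool_rot'][2]
d=np.array([.492,.121])-p[:2]
print(p,y,s['opening'],'units',d@[np.cos(y),np.sin(y)]/.025,d@[np.sin(y),-np.cos(y)]/.025)
E
```

```text
time: 0.87
tool_pos: [0.3588, 0.2961, 0.2267]
tool_rot: [3.142, 0.0, 2.852]
contact_force: [0.1, 0.3, 0.0]
opening: 0.0429
[0.35882746 0.29609285 0.22669293] 2.852399798356901 0.042910776102317034 units -7.103008635684451 -5.193761643201681
```

```bash
python3 -m crank '{"claw":[0,0,0,0,0,0,0,0],"delta_pos":[[-1,-0.7,0],[-2,-1.5,0],[-3,-2.2,0],[-4,-2.9,0],[-5,-3.7,0],[-6,-4.4,0],[-7.1,-5.2,0],[-7.1,-5.2,0.8]],"roll":[0,0,0,0,0,0,0,0]}'
python3 - <<'E'
from h import *
cam('top','top1.png');cam('side','side1.png')
a=cv2.imread('pics/top1.png')[95:245,140:300];b=cv2.imread('pics/side1.png')[120:270,190:350]
cv2.imwrite('pics/c1.png',cv2.resize(np.hstack([a,b]),None,fx=2.5,fy=2.5))
E
```

```text
time: 1.53
tool_pos: [0.496, 0.1182, 0.2094]
tool_rot: [3.14, 0.009, 2.848]
contact_force: [0.7, -0.6, -0.3]
opening: 0.0002
```

View pics/c1.png

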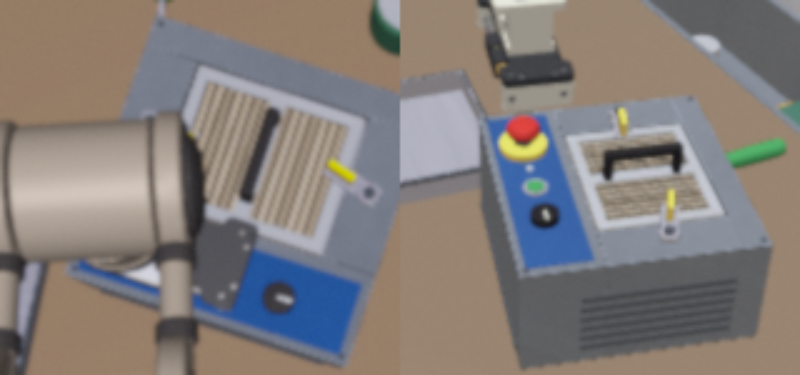

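The crops show the fingers just above the red head (side pixel about (239,171)). Pressing slowly.

```bash
python3 -m crank '{"claw":[0,0,0,0,0,0,0,0],"delta_pos":[[0,0,0.2],[0,0,0.4],[0,0,0.6],[0,0,0.75],[0,0,0.85],[0,0,0.95],[0,0,1.0],[0,0,1.05]],"roll":[0,0,0,0,0,0,0,0]}'
python3 -m crank '{"claw":[0,0,0,0,0,0,0,0],"delta_pos":[[0,0,0.02],[0,0,0.04],[0,0,0.06],[0,0,0.08],[0,0,0.08],[0,0,0.08],[0,0,0.08],[0,0,0.08]],"roll":[0,0,0,0,0,0,0,0]}'
```

```text
time: 2.3
tool_pos: [0.4906, 0.1228, 0.1811]
tool_rot: [3.141, 0.0, 2.852]
contact_force: [-2.0, 2.1, 6.0]
opening: 0.0005
time: 2.97
tool_pos: [0.4906, 0.1229, 0.1795]
tool_rot: [3.14, 0.001, 2.852]
contact_force: [-3.4, 1.8, 8.9]
opening: 0.0002
```

```bash
python3 -m crank '{"claw":[0,0,0,0,0,0,0,0],"delta_pos":[[0,0,0.04],[0,0,0.08],[0,0,0.1],[0,0,0.12],[0,0,0.12],[0,0,0.12],[0,0,0.12],[0,0,0.12]],"roll":[0,0,0,0,0,0,0,0]}'
```

```text
time: 3.63
tool_pos: [0.4909, 0.1229, 0.179]
tool_rot: [3.14, 0.003, 2.852]
contact_force: [-9.5, 0.5, 25.5]
opening: 0.0
```

Force rose steeply to 25 N against the end stop at z = 0.179, so the head is fully down. Lifting off and going to the left tab.

```bash
python3 -m crank '{"claw":[0,0,0,0,0,0,0,0],"delta_pos":[[0,0,-0.8],[0,0,-1.4],[-1,0,-1.4],[-2,0.1,-1.4],[-3,0.1,-1.4],[-4.2,0.2,-1.4],[-5.9,0.2,-1.4],[-5.9,0.2,-1.4]],"roll":[0,0,0,0,0,0,0,0]}'
python3 -m crank '{"claw":[0,0,0,0,0,0,0,0],"delta_pos":[[0,0,0],[0,0,0],[0,0,0],[0,0,0],[0,0,0],[0,0,0],[0,0,0],[0,0,0]],"roll":[0,0,0,0,0,0,0,0]}'
python3 - <<'E'
from h import *
s=robot.observe();p=s['tool_pos'];y=s['tool_rot'][2]
print(p,s['contact_force'])
d=np.array([.6333,.0859])-p[:2]
print('units',d@[np.cos(y),np.sin(y)]/.025,d@[np.sin(y),-np.cos(y)]/.025,(p[2]-.162)/.025)
cam('top','top2.png');cam('side','side2.png')
a=cv2.imread('pics/top2.png')[95:245,140:300];b=cv2.imread('pics/side2.png')[120:270,190:350]
cv2.imwrite('pics/c2.png',cv2.resize(np.hstack([a,b]),None,fx=2.5,fy=2.5))
E
```

```text
time: 4.3
tool_pos: [0.6386, 0.0825, 0.2081]
tool_rot: [-3.141, 0.002, 2.85]
contact_force: [-2.5, -0.8, -0.7]
opening: 0.0003
time: 4.97
tool_pos: [0.6334, 0.085, 0.2108]
tool_rot: [3.141, 0.0, 2.852]
contact_force: [0.5, 0.0, 0.2]
opening: 0.0006
[0.63338134 0.08496012 0.21080974] [0.49587691 0.0271038  0.16522849]
units 0.013856131889951582 0.03509990765043256 1.9523896455552714
```

View pics/c2.png

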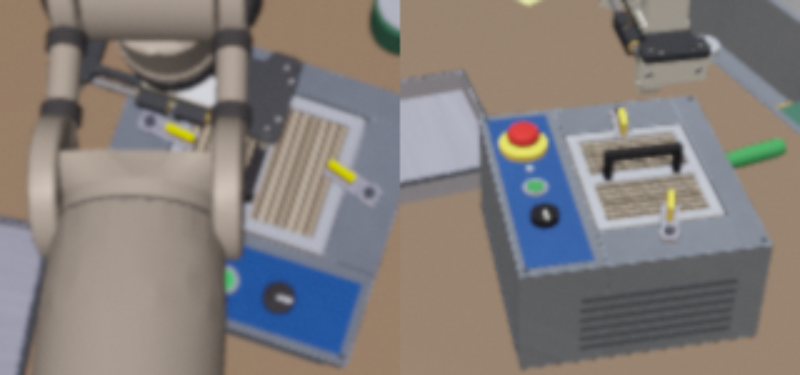

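The red head is visibly lower in its collar at crop (523,133), and the fingers are beyond the left wing. Descending now, then sweeping.

```bash
python3 -m crank '{"claw":[0,0,0,0,0,0,0,0],"delta_pos":[[0,0,0.6],[0,0,1.2],[0,0,1.7],[0,0,1.95],[0,0,1.95],[0.2,0,1.95],[0.4,0,1.95],[0.6,-0.04,1.95]],"roll":[0,0,0,0,0,0,0,0]}'
python3 -m crank '{"claw":[0,0,0,0,0,0,0,0],"delta_pos":[[0.2,-0.02,0],[0.4,-0.04,0],[0.6,0,0],[0.8,0.04,0],[1.0,0.08,0],[1.2,0.12,0],[1.3,0.25,0],[1.4,0.4,0]],"roll":[0,0,0,0,0,0,0,0]}'
python3 -m crank '{"claw":[0,0,0,0,0,0,0,0],"delta_pos":[[0.05,0.1,0],[0.1,0.2,0],[0.12,0.28,0],[0.12,0.32,0],[0.12,0.34,0],[0.12,0.34,0],[0.12,0.34,0],[0.12,0.34,0]],"roll":[0,0,0,0,0,0,0,0]}'
```

```text
time: 5.73
tool_pos: [0.6198, 0.0884, 0.1629]
tool_rot: [3.14, 0.004, 2.852]
contact_force: [4.7, 0.2, -0.6]
opening: 0.0005
time: 6.4
tool_pos: [0.5877, 0.108, 0.1617]
tool_rot: [-3.141, -0.001, 2.852]
contact_force: [1.6, -1.6, 0.1]
opening: 0.0004
time: 7.07
tool_pos: [0.5875, 0.1168, 0.1615]
tool_rot: [3.141, -0.001, 2.852]
contact_force: [-0.8, -1.0, 0.2]
opening: 0.0003
```

```bash
python3 -m crank '{"claw":[0,0,0,0,0,0,0,0],"delta_pos":[[0,0,-0.7],[0,0,-1.5],[0,0,-1.95],[-0.1,-1,-1.95],[-0.2,-2,-1.95],[-0.3,-3,-1.95],[-0.4,-4,-1.95],[-0.4,-5,-1.95]],"roll":[0,0,0,0,0,0,0,0]}'
python3 -m crank '{"claw":[0,0,0,0,0,0,0,0],"delta_pos":[[-0.07,-1,0],[-0.07,-1.54,0],[-0.07,-1.54,0],[-0.07,-1.54,0],[-0.07,-1.54,0],[-0.07,-1.54,0],[-0.07,-1.54,0],[-0.07,-1.54,0]],"roll":[0,0,0,0,0,0,0,0]}'
python3 - <<'E'
from h import *
s=robot.observe();p=s['tool_pos'];y=s['tool_rot'][2]
print(p,s['contact_force'])
d=np.array([.552,-.0432])-p[:2]
print('units',d@[np.cos(y),np.sin(y)]/.025,d@[np.sin(y),-np.cos(y)]/.025,(p[2]-.162)/.025)
cam('top','top3.png');cam('side','side3.png')
a=cv2.imread('pics/top3.png')[95:245,140:300];b=cv2.imread('pics/side3.png')[120:270,190:350]
cv2.imwrite('pics/c3.png',cv2.resize(np.hstack([a,b]),None,fx=2.5,fy=2.5))
E
```

```text
time: 7.73
tool_pos: [0.5617, -0.0069, 0.2105]
tool_rot: [3.141, 0.001, 2.852]
contact_force: [0.1, 0.2, 0.2]
opening: 0.0008
time: 8.4
tool_pos: [0.5524, -0.0424, 0.2104]
tool_rot: [3.141, -0.0, 2.853]
contact_force: [0.1, 0.4, -0.1]
opening: 0.001
[ 0.55244136 -0.04241741  0.21038178] [ 0.11307611  0.35478344 -0.05933273]
units 0.00801504591447034 -0.035033666846703726 1.9352713533126298
```

View pics/c3.png

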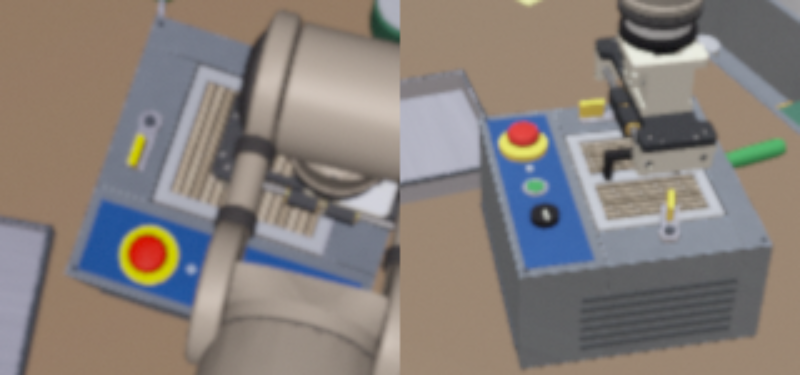

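The left tab, at crop (145,140), now lies parallel to the rim and clear of the filter. The right tab gets the mirrored sweep.

```bash
python3 -m crank '{"claw":[0,0,0,0,0,0,0,0],"delta_pos":[[0,0,0.6],[0,0,1.2],[0,0,1.7],[0,0,1.93],[0,0,1.93],[-0.2,0,1.93],[-0.4,0,1.93],[-0.6,0.04,1.93]],"roll":[0,0,0,0,0,0,0,0]}'
python3 -m crank '{"claw":[0,0,0,0,0,0,0,0],"delta_pos":[[-0.2,0.02,0],[-0.4,0.04,0],[-0.6,0,0],[-0.8,-0.04,0],[-1.0,-0.08,0],[-1.2,-0.12,0],[-1.3,-0.25,0],[-1.4,-0.4,0]],"roll":[0,0,0,0,0,0,0,0]}'
python3 -m crank '{"claw":[0,0,0,0,0,0,0,0],"delta_pos":[[-0.05,-0.1,0],[-0.1,-0.2,0],[-0.12,-0.28,0],[-0.12,-0.34,0],[-0.12,-0.36,0],[-0.12,-0.36,0],[-0.12,-0.36,0],[-0.12,-0.36,0]],"roll":[0,0,0,0,0,0,0,0]}'
```

```text
time: 9.17
tool_pos: [0.5671, -0.0468, 0.1629]
tool_rot: [-3.141, -0.001, 2.852]
contact_force: [-4.2, 0.4, 0.7]
opening: 0.0006
time: 9.83
tool_pos: [0.5981, -0.0664, 0.1622]
tool_rot: [3.141, 0.0, 2.852]
contact_force: [-0.9, 1.3, 0.1]
opening: 0.0006
time: 10.5
tool_pos: [0.5981, -0.0758, 0.1624]
tool_rot: [-3.141, 0.001, 2.852]
contact_force: [1.3, 1.0, 0.5]
opening: 0.0004
```

```bash
python3 -m crank '{"claw":[0,0,0,0,0.5,1,1,1],"delta_pos":[[0,0,-0.7],[0,0,-1.5],[0,0,-2.2],[0.3,0.8,-2.4],[0.6,1.6,-2.4],[0.9,2.4,-2.4],[1.2,3.1,-2.4],[1.44,3.6,-2.4]],"roll":[0,0,0,0,0,0,0,0]}'
python3 -m crank '{"claw":[1,1,1,1,1,1,1,1],"delta_pos":[[0,0,0],[0,0,0],[0,0,0],[0,0,0],[0,0,0],[0,0,0],[0,0,0],[0,0,0]],"roll":[0,0,0,0,0,0,0,0]}'
python3 - <<'E'
from h import *
s=robot.observe();p=s['tool_pos'];y=s['tool_rot'][2]
print(p,s['contact_force'],s['opening'])
d=np.array([.5893,.021])-p[:2]
print('units',d@[np.cos(y),np.sin(y)]/.025,d@[np.sin(y),-np.cos(y)]/.025,(p[2]-.161)/.025)
cam('top','top4.png');cam('side','side4.png')
a=cv2.imread('pics/top4.png')[95:245,160:320];b=cv2.imread('pics/side4.png')[120:270,190:350]
cv2.imwrite('pics/c4.png',cv2.resize(np.hstack([a,b]),None,fx=2.5,fy=2.5))
E
```

```text
time: 11.17
tool_pos: [0.5888, 0.0223, 0.2224]
tool_rot: [-3.142, 0.0, 2.853]
contact_force: [0.2, -0.0, -0.6]
opening: 0.0224
time: 11.83
tool_pos: [0.5892, 0.0205, 0.2222]
tool_rot: [3.142, 0.0, 2.851]
contact_force: [-0.1, 0.0, 0.5]
opening: 0.0758
[0.58919398 0.02051952 0.22218412] [-0.07211747  0.03947839  0.48327999] 0.07575251841342194
units 0.0014375689020050943 0.01962906755245129 2.4473646470525887
```

View pics/c4.png

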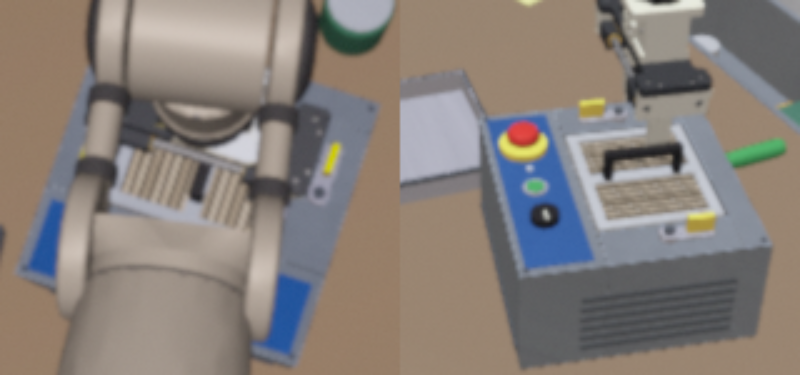

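Both tabs are aside: the yellow wings at crop (592,108) and (700,222) are parallel to the rims. Descending on the handle.

```bash
python3 -m crank '{"claw":[1,1,1,1,1,1,1,1],"delta_pos":[[0,0,0.3],[0,0,0.7],[0,0,1.1],[0,0,1.5],[0,0,1.9],[0,0,2.2],[0,0,2.4],[0,0,2.4]],"roll":[0,0,0,0,0,0,0,0]}'
python3 -m crank '{"claw":[0,0,0,0,0,0,0,0],"delta_pos":[[0,0,0],[0,0,0],[0,0,0],[0,0,0],[0,0,0],[0,0,0],[0,0,0],[0,0,0]],"roll":[0,0,0,0,0,0,0,0]}' 40
python3 -m crank '{"claw":[0,0,0,0,0,0,0,0],"delta_pos":[[0,0,0],[0,0,0],[0,0,0],[0,0,0],[0,0,0],[0,0,0],[0,0,0],[0,0,0]],"roll":[0,0,0,0,0,0,0,0]}'
```

```text
time: 12.6
tool_pos: [0.5885, 0.0209, 0.1607]
tool_rot: [-3.141, -0.002, 2.852]
contact_force: [-0.3, 0.1, -0.2]
opening: 0.0918
time: 13.27
tool_pos: [0.5892, 0.0209, 0.1623]
tool_rot: [3.141, 0.0, 2.852]
contact_force: [0.4, -0.6, 0.1]
opening: 0.043
time: 13.93
tool_pos: [0.5892, 0.021, 0.1622]
tool_rot: [3.141, 0.0, 2.852]
contact_force: [0.7, 1.6, 0.3]
opening: 0.0136
```

```bash
python3 -m crank '{"claw":[0,0,0,0,0,0,0,0],"delta_pos":[[0,0,-0.1],[0,0,-0.2],[0,0,-0.35],[0,0,-0.5],[0,0,-0.7],[0,0,-0.9],[0,0,-1.1],[0,0,-1.3]],"roll":[0,0,0,0,0,0,0,0]}'
python3 -m crank '{"claw":[0,0,0,0,0,0,0,0],"delta_pos":[[0,0,-0.2],[0,0,-0.5],[0,0,-0.8],[0,0,-1.1],[0,0,-1.3],[0,0,-1.4],[0,0,-1.4],[0,0,-1.4]],"roll":[0,0,0,0,0,0,0,0]}'
python3 - <<'E'
from h import *
s=robot.observe();print(s['contact_force'],s['torque'])
cam('top','top5.png');cam('side','side5.png')
a=cv2.imread('pics/top5.png')[95:245,160:320];b=cv2.imread('pics/side5.png')[90:240,190:350]
cv2.imwrite('pics/c5.png',cv2.resize(np.hstack([a,b]),None,fx=2.5,fy=2.5))
E
```

```text
time: 14.6
tool_pos: [0.5892, 0.0208, 0.1954]
tool_rot: [3.141, 0.0, 2.852]
contact_force: [0.1, 0.5, -3.6]
opening: 0.0135
time: 15.27
tool_pos: [0.589, 0.0209, 0.2296]
tool_rot: [3.142, -0.0, 2.852]
contact_force: [-0.4, 0.6, -4.9]
opening: 0.0135
[-0.35172718  0.56971211 -4.90980307] [ 0.01161125  0.02325636 -0.02591307]
```

View pics/c5.png

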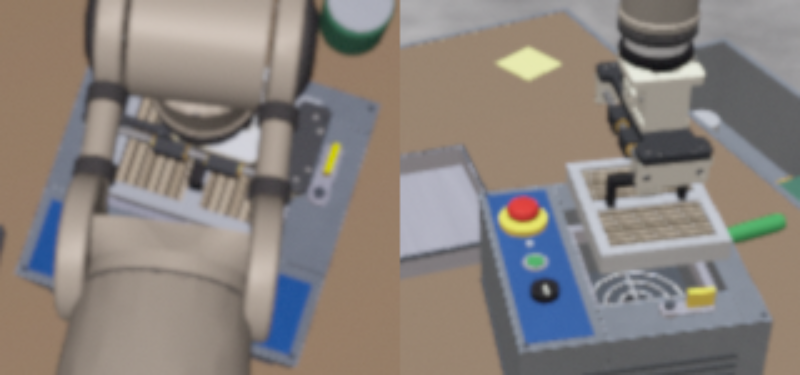

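Level and out: the fan grille now shows at crop (635,290) under the raised filter. The grip held at 13.5 mm and the load is about 0.45 kg. Rising further and carrying it to the tray.

```bash
python3 -m crank '{"claw":[0,0,0,0,0,0,0,0],"delta_pos":[[0,0,-0.3],[0,0,-0.6],[0,0,-0.9],[0.06,0.08,-1],[0.2,0.25,-1],[0.4,0.5,-1],[0.7,0.9,-1],[1.1,1.4,-1]],"roll":[0,0,0,0,0,0,0,0]}'
python3 -m crank '{"claw":[0,0,0,0,0,0,0,0],"delta_pos":[[0.45,0.6,0],[0.95,1.25,0],[1.45,1.9,0],[1.95,2.55,0],[2.45,3.2,0],[2.95,3.85,0],[3.45,4.5,0],[3.95,5.15,0]],"roll":[-0.1,-0.25,-0.4,-0.55,-0.7,-0.85,-1.0,-1.1]}'
python3 - <<'E'
from h import *
s=robot.observe();p=s['tool_pos'];y=s['tool_rot'][2]
print(p,y,s['contact_force'],s['opening'])
d=np.array([.4555,.371])-p[:2]
print('units',d@[np.cos(y),np.sin(y)]/.025,d@[np.sin(y),-np.cos(y)]/.025)
E
```

```text
time: 16.03
tool_pos: [0.5722, 0.0631, 0.2542]
tool_rot: [-3.142, -0.001, 2.851]
contact_force: [-0.1, -0.0, -3.7]
opening: 0.0137
time: 16.7
tool_pos: [0.5135, 0.2158, 0.2544]
tool_rot: [3.142, -0.001, 2.969]
contact_force: [-0.4, -1.0, -4.3]
opening: 0.0133
[0.51346045 0.21576087 0.25444013] 2.968613179540675 [-0.40612463 -0.97030139 -4.29179157] 0.0133310596448987
units 3.352597250919567 5.71785385943163
```

```bash
python3 -m crank '{"claw":[0,0,0,0,0,0,0,0],"delta_pos":[[0.5,0.8,0],[1.0,1.6,0],[1.5,2.5,0],[2.0,3.4,0],[2.4,4.2,0],[2.8,4.9,0],[3.1,5.4,0],[3.35,5.7,0]],"roll":[0,-0.05,-0.1,-0.13,-0.13,-0.13,-0.13,-0.13]}'
python3 -m crank '{"claw":[0,0,0,0,0,0,0,0],"delta_pos":[[0,0,0],[0,0,0.2],[0,0,0.5],[0,0,0.8],[0,0,1.1],[0,0,1.4],[0,0,1.6],[0,0,1.7]],"roll":[0,0,0,0,0,0,0,0]}'
python3 - <<'E'
from h import *
s=robot.observe();print(s['tool_pos'],s['tool_rot'])
a=cam('top','top6.png')['color'][150:300,30:190];b=cam('side','side6.png')['color'][90:240,120:280]
cv2.imwrite('pics/c6.png',cv2.resize(np.hstack([a,b]),None,fx=2.5,fy=2.5))
E
```

```text
time: 17.37
tool_pos: [0.4557, 0.3707, 0.2544]
tool_rot: [3.142, -0.001, 2.983]
contact_force: [-0.1, -0.7, -3.2]
opening: 0.0138
time: 18.03
tool_pos: [0.457, 0.3682, 0.2109]
tool_rot: [-3.141, -0.001, 2.98]
contact_force: [-0.7, 0.3, -4.3]
opening: 0.0136
[0.4570441  0.36822819 0.21093371] [-3.14050457e+00 -1.37092017e-03  2.98001714e+00]
```

View pics/c6.png

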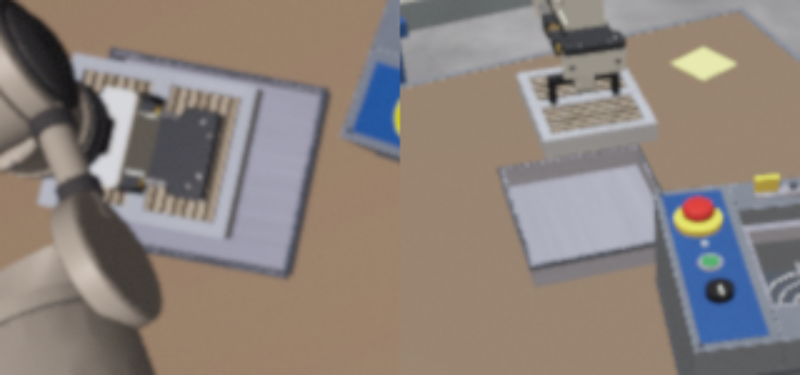

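The filter is level over the tray. I'll check its visible edge corners at height 0.199 against the tray's position.

```bash
python3 - <<'E'
from h import *
c=cam('top');s=cam('side')
for u in((260,88),(230,238)):print('filt top',onz(c,30+u[0]/2.5-.3,150+u[1]/2.5-.3,.199))
for u in((327,90),(288,275)):print('tray',onz(c,30+u[0]/2.5-.3,150+u[1]/2.5-.3,.035))
for u in((518,72),(620,62),(657,128),(545,145)):print('filt side',onz(s,120+(u[0]-400)/2.5-.3,90+u[1]/2.5-.3,.199))
for u in((500,170),(637,148),(660,195),(530,268)):print('tray side',onz(s,120+(u[0]-400)/2.5-.3,90+u[1]/2.5-.3,.035))
print(robot.observe()['tool_pos'],robot.observe()['tool_rot'])
y=robot.observe()['tool_rot'][2]-np.pi;print(y)
E
```

```text
filt top [0.51382974 0.27005856 0.199     ]
filt top [0.37725689 0.29008744 0.199     ]
tray [0.53493303 0.2425915  0.035     ]
tray [0.33937772 0.27467679 0.035     ]
filt side [0.40576084 0.46602973 0.199     ]
filt side [0.53482456 0.43105956 0.199     ]
filt side [0.5075718  0.26071755 0.199     ]
filt side [0.37347033 0.28658902 0.199     ]
tray side [0.37372103 0.50043584 0.035     ]
tray side [0.56813701 0.46462434 0.035     ]
tray side [0.5467237  0.34334311 0.035     ]
tray side [0.33339281 0.27510766 0.035     ]
[0.45744839 0.36884107 0.21252362] [3.14112465e+00 4.86837173e-04 2.98055241e+00]
-0.1610402427734976
```

The filter is centred in the tray to within about 6 mm, against 26 mm of margin. Lowering.

```bash
python3 -m crank '{"claw":[0,0,0,0,0,0,0,0],"delta_pos":[[0,0.02,0.2],[0,0.05,0.6],[0,0.1,1.2],[0,0.1,1.9],[0,0.1,2.6],[0,0.1,3.2],[0,0.1,3.7],[0,0.1,4.0]],"roll":[0,0,0,0,0,0,0,0]}'
python3 -m crank '{"claw":[0,0,0,0,0,0,0,0],"delta_pos":[[0,0,0.3],[0,0,0.7],[0,0,1.1],[0,0,1.5],[0,0,1.8],[0,0,2.0],[0,0,2.2],[0,0,2.3]],"roll":[0,0,0,0,0,0,0,0]}'
python3 -m crank '{"claw":[0,0,0,0,0,0,0,0],"delta_pos":[[0,0,0.05],[0,0,0.1],[0,0,0.15],[0,0,0.2],[0,0,0.25],[0,0,0.3],[0,0,0.35],[0,0,0.4]],"roll":[0,0,0,0,0,0,0,0]}'
```

```text
time: 18.9
tool_pos: [0.4567, 0.3708, 0.1099]
tool_rot: [-3.14, -0.002, 2.981]
contact_force: [-0.4, -0.7, -3.2]
opening: 0.0135
time: 19.57
tool_pos: [0.4576, 0.3712, 0.0541]
tool_rot: [-3.141, -0.0, 2.981]
contact_force: [-0.5, -0.2, -4.5]
opening: 0.0133
time: 20.23
tool_pos: [0.4577, 0.3713, 0.0447]
tool_rot: [3.141, 0.0, 2.981]
contact_force: [-0.6, -0.3, -4.6]
opening: 0.0139
```

```bash
python3 -m crank '{"claw":[0,0,0,0,0,0,0,0],"delta_pos":[[0,0,0.02],[0,0,0.04],[0,0,0.06],[0,0,0.08],[0,0,0.1],[0,0,0.12],[0,0,0.12],[0,0,0.12]],"roll":[0,0,0,0,0,0,0,0]}'
```

```text
time: 20.9
tool_pos: [0.4576, 0.3712, 0.0417]
tool_rot: [3.142, -0.0, 2.981]
contact_force: [-0.6, -0.4, -4.2]
opening: 0.0133
```

```bash
python3 -m crank '{"claw":[0,0,0,0,0,0,0,0],"delta_pos":[[0,0,0.02],[0,0,0.04],[0,0,0.06],[0,0,0.06],[0,0,0.06],[0,0,0.06],[0,0,0.06],[0,0,0.06]],"roll":[0,0,0,0,0,0,0,0]}'
```

```text
time: 21.57
tool_pos: [0.4577, 0.3713, 0.0412]
tool_rot: [3.141, 0.001, 2.981]
contact_force: [-2.6, -1.8, 5.5]
opening: 0.014
```

The filter is resting on the tray floor, since the force went from -4.2 N to +5.5 N at the expected height. Releasing, then rising.

```bash
python3 -m crank '{"claw":[0.2,0.4,0.6,0.8,0.8,0.8,0.8,0.8],"delta_pos":[[0,0,-0.04],[0,0,-0.04],[0,0,-0.04],[0,0,-0.04],[0,0,-0.04],[0,0,-0.04],[0,0,-0.04],[0,0,-0.04]],"roll":[0,0,0,0,0,0,0,0]}'
python3 -m crank '{"claw":[0.8,0.8,0.8,0.8,0.8,0.8,0.8,0.8],"delta_pos":[[0,0,-0.1],[0,0,-0.3],[0,0,-0.7],[0,0,-1.2],[0,0,-1.9],[0,0,-2.6],[0,0,-3.4],[0,0,-4.2]],"roll":[0,0,0,0,0,0,0,0]}'
python3 -m crank '{"claw":[0.8,0.8,0.8,0.8,0.8,0.8,0.8,0.8],"delta_pos":[[0,0,-1],[0,0,-2],[0,0,-3],[0,0,-4],[0,0,-5],[0,0,-5],[0,0,-5],[0,0,-5]],"roll":[0,0,0,0,0,0,0,0]}'
python3 - <<'E'
from h import *
a=cam('top','top7.png')['color'];b=cam('side','side7.png')['color']
cv2.imwrite('pics/c7.png',cv2.resize(np.hstack([a[90:300,30:330],b[90:300,130:390]]),None,fx=1.4,fy=1.4))
E
```

```text
time: 22.23
tool_pos: [0.4576, 0.3713, 0.0412]
tool_rot: [3.142, 0.0, 2.981]
contact_force: [0.3, 0.6, -1.7]
opening: 0.0606
time: 22.9
tool_pos: [0.4576, 0.3712, 0.1482]
tool_rot: [3.141, 0.001, 2.981]
contact_force: [-0.3, 0.3, 0.0]
opening: 0.0735
time: 23.57
tool_pos: [0.4573, 0.371, 0.2712]
tool_rot: [-3.141, -0.0, 2.981]
contact_force: [0.2, 0.2, -0.6]
opening: 0.0733
```

View pics/c7.png

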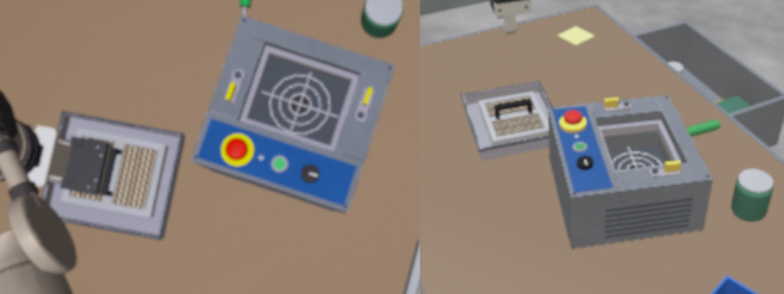

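The filter lies flat in the tray at crop (115,175) with its handle up, and both tabs are aside. Last comes a measured check of the tabs, stop head and bystanders.

```bash
python3 - <<'E'
from h import *
c=cam('top');s=cam('side')
def blob(I,lo,hi,box):
    h=cv2.cvtColor(I,cv2.COLOR_BGR2HSV);m=cv2.inRange(h,lo,hi);M=np.zeros_like(m);x0,y0,x1,y1=box;M[y0:y1,x0:x1]=m[y0:y1,x0:x1]
    n,l,st,ce=cv2.connectedComponentsWithStats(M);return [(st[i,4],np.round(ce[i],1),l==i) for i in range(1,n) if st[i,4]>12]
Y=((20,120,120),(35,255,255))
for n,z in(('wing',.177),):
    for a,ce,m in blob(c['color'],*Y,(180,100,320,185)):
        p=onz(c,*ce,.172);pv=np.array([.625,.128]) if p[1]>.02 else np.array([.5603,-.0853])
        d=p[:2]-pv;nom=-np.pi/2-.29 if p[1]>.02 else np.pi/2-.29
        an=(np.arctan2(d[1],d[0])-nom+np.pi)%(2*np.pi)-np.pi
        v=np.stack(np.nonzero(m)[::-1],1).astype(np.float32);l=cv2.fitLine(v,2,0,.01,.01).ravel()
        q=onz(c,*(ce+20*l[:2]),.172)-p
        print(a,ce,p,'r',np.linalg.norm(d),'angle',an,'line',np.arctan2(q[1],q[0])+.29)
R=((0,150,100),(8,255,255))
for im0,im1,cc,box in(('top0.png',None,c,(180,170,230,230)),('side0.png',None,s,(215,150,265,200))):
    b0=max(blob(cv2.imread('pics/'+im0),*R,box),key=lambda t:t[0]);b1=max(blob(cc['color'],*R,box),key=lambda t:t[0]);print('red',b0[:2],b1[:2])
print('exp shift',proj(s,[.492,.122,.18])-proj(s,[.492,.122,.188]))
for n in('top','side'):
    d=np.abs(cv2.imread(f'pics/{n}0.png').astype(int)-cv2.imread(f'pics/{n}7.png')).max(2)>50
    boxes={'top':dict(bin=(355,150,435,245),tin=(285,80,320,120),driver=(195,55,217,104),tray_walls=(140,165,165,265)),'side':dict(bin=(300,285,395,380),tin=(350,208,390,250),driver=(318,172,350,192))}[n]
    for k,(x0,y0,x1,y1) in boxes.items():print(n,k,'changed px',d[y0:y1,x0:x1].sum())
E
```

```text
44 [194.4 154.8] [0.59246336 0.13790276 0.172     ] r 0.034010258242477304 angle -1.576245629057203 line 0.007107856927270395
33 [292.3 157.8] [ 0.5907077  -0.09456534  0.172     ] r 0.03178796220489352 angle -1.5765628407673615 line -0.050085573950039486
red (np.int32(146), array([198.1, 195.7])) (np.int32(142), array([198.5, 196.1]))
red (np.int32(84), array([238.8, 171.5])) (np.int32(74), array([238.7, 173.7]))
exp shift [0.01126512 2.30062529]
top bin changed px 0
top tin changed px 0
top driver changed px 0
top tray_walls changed px 39
side bin changed px 0
side tin changed px 0
side driver changed px 0
```

```bash
python3 -c "
from cell import robot
print(robot.hand_in())"
```

```text
the job is handed in; nothing more can be done
None
```

The job is done and handed in at about 24 s of the 72 s allowed; the hand-in itself reports no verdict. I stopped the fan, swung both tabs aside, lifted the filter out level, and laid it flat, handle up, in the tray.

- **Stop head:** I pushed it until the force rose to 25 N at z = 0.179. In the side view it had dropped 2.2 px, against 2.3 px expected for the full 8 mm.
- **Tabs:** both measured about -1.58 rad, past the 1.2 needed to be clear. I left them short of their end stops at 1.7.
- **Filter:** it set down on the tray floor at the expected height, centred to within about 6 mm (checked just before lowering), and it lay flat in both views.
- **Bystanders:** the bin, tin and screwdriver showed no changed pixels in either view.
- **Check that differed:** 39 pixels changed around one side wall of the tray. I took this to be the arm, its shadow or the filter rather than the tray moving, and did not check further.

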